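# Shut down the wire wheel and hang up the ear defenders

## Task

The foot peg is cleaned, so shut the grinder down: first throw the red handle on the grey disconnect box fully down to OFF, leaving both ear defenders standing where they are until the power is off. Lay the foot peg gently in the empty dark steel parts tray, and hang both ear defenders, without dropping them, over the steel rail by their headbands, one cup on each side of the bar, clear of the bench and hanging still. Leave the spray can, mug and screwdriver where they are.

Things in the scene. Friction and masses are not known exactly. Their poses are not given: they have to be found in the camera images.
- handle (a joint): Swing of the disconnect's red side handle: 0 = fully up (ON, 50 degrees above level), 1.745 rad = fully down (OFF, 50 degrees below level), level at 0.873. It swings down through the side that faces the robot. An over-centre spring resists up to level (about 6 N at the grip) and snaps the handle on to the nearer end once past it.
- handle_grip (a point): Middle of the red round grip bar at the end of the handle, on the bar's axis: bar 20 mm thick, 55 mm long, level, parallel to the pivot axis, reaching at least 25 mm either way from this point. Arm 100 mm from pivot to bar. This point is 40 mm out from the box's side; nothing stands above it.
- handle_pivot (a point): Fixed point on the handle's pivot axis, abreast of the grip's middle, 170 mm above the bench. x away from the robot, y along the pivot axis, z up; the level handle points to -x. The grey box (85 x 120 x 180 mm, top at 270 mm) lies 40 to 160 mm to +y of this point and from -30 to +55 mm in x.
- red_muffs: Ear defenders with red cups and a black headband, standing on the bench on their two cups, headband crown up; 280 g. 170 mm wide over the cups (x), 74 mm deep (y), 165 mm tall. Origin between the cups at their underside; x runs from cup to cup, z up. Each cup with its cushion is 50 mm thick and 92 mm tall; 70 mm free between the cushions.
- yellow_muffs: Ear defenders with yellow cups and a black headband, standing on the bench on their two cups, headband crown up; 280 g. 170 mm wide over the cups (x), 74 mm deep (y), 165 mm tall. Origin between the cups at their underside; x runs from cup to cup, z up. Each cup with its cushion is 50 mm thick and 92 mm tall; 70 mm free between the cushions.
- red_muffs_crown (a point): Middle of the padded crown of the red ear defenders' headband, 157 mm above the cups' underside; x axis from cup to cup, y across the headband, z up. Pad there 28 mm wide (y), 16 mm thick (z), its flat 40 mm long (x), underside 8 mm below this point; beyond the flat the headband curves down to the cups.
- yellow_muffs_crown (a point): Middle of the padded crown of the yellow ear defenders' headband, 157 mm above the cups' underside; x axis from cup to cup, y across the headband, z up. Pad there 28 mm wide (y), 16 mm thick (z), its flat 40 mm long (x), underside 8 mm below this point; beyond the flat the headband curves down to the cups.
- rail_mid (a point): Middle of the steel tube rail, on the bar's axis, 161 mm above the bench; bar 22 mm thick, along this frame's y, with a post at each end 170 mm from this point. The bar's top is at 172 mm, so ear defenders on it hang 23 mm clear of the bench, their crown point 19 mm above the bar's axis.
- rail: The whole rail, origin on the bench below its middle, bar along y; fixed to the bench.
- foot_peg_center (a point): Middle of a bright steel motorcycle foot peg lying on the bench, 10 mm up: ribbed bar 82 x 26 mm, 22 mm high, from 31 mm behind to 51 mm ahead of this point along its x axis, and a narrow pivot lug to 66 mm behind; 117 mm long over all, 260 g. x along its length, z up.
- foot_peg: The same foot peg; origin on its underside 8 mm behind the point above.
- tray_floor (a point): Middle of the floor (3 mm above the bench) of the empty dark steel parts tray: 200 mm along x, 150 mm along y, 22 mm high, walls 3 mm, fixed.
- tray: The whole tray, origin on its underside.
- spray_can: Small blue spray can, 52 mm thick, 130 mm tall, origin under its base. Leave it.
- mug: Aluminium mug, 84 mm wide, 85 mm tall, origin under its base. Leave it.
- screwdriver: Orange-handled screwdriver, 200 mm long, lying on the bench, origin under its middle, x along it. Leave it.
Not all that is in view belongs to the job. Leave any blue or turquoise look-alike of the red_muffs alone.

How it is judged:
On the way:
1. the disconnect handle is down at OFF while both ear defenders still stand where they were (value of joint handle above 1.6 rad and distance of each of red_muffs_crown, yellow_muffs_crown from where it was at the start of the episode below 0.03 m), for 0.1 s.
At the end, for the whole second after the job is handed in: Handle past 1.6 rad (OFF); foot peg at rest in the tray, middle under 18 mm above its floor; both ear defenders at rest with their weight on the rail: crown point 10-32 mm above the bar axis, within 30 mm beside it and 150 mm of its middle, square within 0.5 rad, upright within 0.45 rad (value of joint handle above 1.6 rad and x of foot_peg_center in the frame of tray_floor between -0.09 and 0.09 m and y of foot_peg_center in the frame of tray_floor between -0.065 and 0.065 m and z of foot_peg_center in the frame of tray_floor below 0.018 m and linear speed of each of foot_peg, red_muffs, yellow_muffs below 0.03 m/s and x of red_muffs_crown in the frame of rail_mid between -0.03 and 0.03 m and y of red_muffs_crown in the frame of rail_mid between -0.15 and 0.15 m and z of red_muffs_crown in the frame of rail_mid between 0.01 and 0.032 m and angle between each of red_muffs_crown, yellow_muffs_crown's own z axis and vertical below 0.45 rad and angle between the y axis of each of red_muffs_crown, yellow_muffs_crown and the y axis of rail_mid, either way round below 0.5 rad and contact force between each of red_muffs, yellow_muffs and rail above 0.5 N and x of yellow_muffs_crown in the frame of rail_mid between -0.03 and 0.03 m and y of yellow_muffs_crown in the frame of rail_mid between -0.15 and 0.15 m and z of yellow_muffs_crown in the frame of rail_mid between 0.01 and 0.032 m); the robot touches nothing.
It fails at once if the spray can, mug or screwdriver is shifted more than 30 mm or knocked over (distance of any of spray_can, mug, screwdriver from where it was at the start of the episode above 0.03 m or angle between any of spray_can, mug's own z axis and vertical above 0.6 rad).
It fails at once if the foot peg falls into the tray (over 0.6 m/s within 50 mm of its floor) (linear speed of foot_peg above 0.6 m/s and z of foot_peg_center in the frame of tray_floor below 0.05 m and horizontal distance between foot_peg_center and tray_floor below 0.1 m).
It fails at once if the red ear defenders are dropped onto the rail (over 0.6 m/s with the crown at the bar) (linear speed of red_muffs above 0.6 m/s and z of red_muffs_crown in the frame of rail_mid below 0.03 m and horizontal distance between red_muffs_crown and rail_mid below 0.16 m).
It fails at once if the yellow ear defenders are dropped onto the rail (over 0.6 m/s with the crown at the bar) (linear speed of yellow_muffs above 0.6 m/s and z of yellow_muffs_crown in the frame of rail_mid below 0.03 m and horizontal distance between yellow_muffs_crown and rail_mid below 0.16 m).
It also fails if it takes over 72 s, if anything falls off the work surface, if the arm or the gripper's body presses on something with over 40 N, if the wrist force passes 120 N, or if a joint passes its speed limit or range.

## Robot

A 6-joint arm with a two-finger parallel gripper is mounted at the origin on the work surface. World frame = base frame: x ahead of the robot, y to its left, z up, the work surface at z = 0. Lengths are in m, angles in rad, forces in N, time in s.
With the tool pointing down it reaches from about 0.35 to 0.775 m from the base axis. Payload 7.3 kg.
Tool frame: the origin (TCP) lies at the very end of the fingers, on their centre line; the grasp point (between the pads) lies 19 mm behind it (robot.pinch_z is the distance from the TCP to the grasp point, in m); z points along the fingers, y is the line along which they close (so a half turn about z gives the same grasp; the last joint's range is limited). The gripper opens to 92 mm and grips with 3 to 60 N. Pads are 19 mm wide; open, the fingers measure 130 mm over their backs; the gripper's body (75 mm by 190 mm) begins 47 mm behind the grasp point.
Start: joints at [-1.435, 0.342, 1.524, -0, 1.275, -0.146], TCP at [0.146, -0.504, 0.227] pointing down, gripper open.
Joint ranges: [-2.53, 2.53], [-0.77, 2.02], [0.04, 2.7], [-1, 4.14], [0.28, 2.66], [-3.11, 3.11]. Speed limits (rad/s): [2.57, 2.57, 3.14, 3.14, 3.14, 3.14].

## Interface

Orientations are given as [roll, pitch, yaw] about the fixed x, y, z axes, in that order (R = Rz(yaw) Ry(pitch) Rx(roll)).
In Python, from cell import robot gives the robot as it stands.
- The arm moves only by the tool move_arm, never from a script. Its argument "motion" is a list of rows, each a list of 6 numbers: the shift along the tool's x, y, z in units of 0.1 m (1.0 is 0.1 m), then the turn, a rotation vector about the tool's x, y, z in units of pi rad (1.0 is pi rad). In form: [[dx, dy, dz, rx, ry, rz], ...]. A call has 1 to 12 rows; each row is the pose to reach, as a shift and turn from the pose commanded when the call began, along the tool's axes at that moment, turning the shorter way round; what a row does not reach only later rows make up. A row lasts 1/8 s, in which the tool goes at most 62.5 mm and 10.7 degrees, less where a joint would pass 70% of its speed; a pose out of reach is approached as far as the arm can. A call with a number of a shift or a turn outside -1 to 1 is refused whole. A call with a gripper value outside its range is refused whole. "fingers" is the opening, from -1 (shut) to 1 (fully open), set as the call begins (left out, the last holds). The fingers move at their own pace and stop on an object; "newtons" is the grip in N (left out, the last holds). Time passes only in rows, so rows that repeat a pose let the fingers close. It gives the time, the measured TCP pose, the force, the opening and the grip force at its end, in the units of the state.
- robot.observe(): the state, without advancing time (a new reading comes with each control period).
- robot.read_camera(name): name is "side" or "top"; returns a dict with "image" (420x560x3 uint8, red, green, blue), "range_z" (420x560 float32, m along the optical axis (not along the pixel's ray), 0 where there is no reading), "vfov" (degrees; the focal length in pixels is half the picture's height over the tangent of half this angle, whatever the lens; pixels are square), "cx", "cy" (the principal point, pixels), "k1" (the pictures are not rectified: a ray, as slopes to the right and down, at radius r is drawn at 1 + k1 r^2 times it, then the intrinsics apply), "extrinsics" (4x4, takes a point from camera to world coordinates). Camera axes: x right, y up, looking along -z (the intrinsics and any distortion apply to the point x, -y, -z); pixel columns grow to the right and rows downward; lengths in m; the calibration is good to about 2 mm. A picture is of the moment at which its call begins.
- robot.hand_in(): hands the job in; it is judged then, once.
The state is a dict: "time": time; "qpos": joint angles; "qvel": joint speeds; "joint_efforts": joint torques, N m; "tool_pos": TCP position; "tool_rot": TCP orientation; "contact_force": force on the tool from outside, world axes, zero at the start; "torque": the same for the moment, N m; "opening": finger opening in m; "grip_force": force on a finger pad.
Only numpy, scipy, OpenCV 4.12 (cv2) and the standard library are available. Lean on these libraries where they do the work, as an engineer would, in place of code of your own. Each camera call takes 0.05 s, during which the arm holds its last target. There are 200 camera calls.

## Working session

There is one attempt and no reset: what is moved stays moved. The work goes in short steps, Python scripts to look and compute and a tool call to move; the robot and the scene stay as the last step left them, time stands still between calls to the robot, and variables do not carry over. Pictures are saved under pics/ and viewed, at most 10 in all, crops included, and the job is handed in when it is done.

Besides the shell and the picture viewer there is one more tool, called as name(argument=value, ...), one argument or row to a line, values as JSON. move_arm: Moves the arm, as the interface text tells. Shifts and turns lie within -1 to 1; 1 stands for 0.1 m of shift or pi rad of turn. Its arguments: {"type":"object","properties":{"motion":{"type":"array"},"fingers":{"type":"number"},"newtons":{"type":"number"}},"required":["motion"]}

```bash
mkdir -p pics; ls; cat > h.py <<'E'
import numpy as np, cv2, pickle
from cell import robot
def shot(n):
    c=robot.read_camera(n); pickle.dump(c,open(f'{n}.pkl','wb')); return c
def load(n): return pickle.load(open(f'{n}.pkl','rb'))
def rays(c,u,v):
    h,w=c['image'].shape[:2]; f=h/2/np.tan(np.radians(c['vfov'])/2)
    K=np.array([[f,0,c['cx']],[0,f,c['cy']],[0,0,1]])
    p=np.stack([np.ravel(u),np.ravel(v)],1).astype(np.float64)
    s=cv2.undistortPoints(p[:,None],K,np.array([c['k1'],0,0,0.]))[:,0]
    return np.c_[s[:,0],-s[:,1],-np.ones(len(s))]
def cloud(c):
    h,w=c['image'].shape[:2]; v,u=np.mgrid[:h,:w]
    P=rays(c,u,v)*c['range_z'].reshape(-1,1); E=c['extrinsics']
    return (P@E[:3,:3].T+E[:3,3]).reshape(h,w,3)
def onplane(c,u,v,z):
    E=c['extrinsics']; d=rays(c,u,v)@E[:3,:3].T; o=E[:3,3]
    return o+d*((z-o[2])/d[:,2])[:,None]
E
python3 - <<'E'
from h import *
for n in('side','top'):
    c=shot(n); cv2.imwrite(f'pics/{n}0.png',c['image'][:,:,::-1]); print(n,c['vfov'],c['k1'],c['extrinsics'].round(3).tolist())
s=robot.observe(); print(s)
E
```

```text
pics
side 45.36372701356407 -0.10819073406321325 [[-0.96, 0.193, -0.203, 0.228], [-0.28, -0.658, 0.699, 0.885], [0.001, 0.728, 0.686, 1.113], [0.0, 0.0, 0.0, 1.0]]
top 57.14734316171962 -0.08425544938421894 [[-0.012, 0.994, -0.11, 0.381], [-1.0, -0.01, 0.023, -0.045], [0.021, 0.111, 0.994, 1.298], [0.0, 0.0, 0.0, 1.0]]
{'time': 0.1, 'qpos': array([-1.43498145e+00,  3.42640540e-01,  1.52491307e+00, -4.50689427e-05,
        1.27539036e+00, -1.46023778e-01]), 'qvel': array([-8.41649226e-05, -1.48748133e-03, -3.59691962e-03,  5.62064174e-04,
       -8.87757900e-05,  6.46133816e-04]), 'joint_efforts': array([ 1.88858095e-03, -4.32006383e+01, -2.44693637e+01,  7.19745364e-02,
        5.25413977e-02, -4.34479239e-05]), 'tool_pos': array([ 0.14596118, -0.5039286 ,  0.22612389]), 'tool_rot': array([-3.14024945e+00, -1.53982502e-04,  2.81851697e-01]), 'contact_force': array([-0.0363342 ,  0.05417245, -0.43751277]), 'torque': array([-0.00601489,  0.06357972,  0.00588414]), 'grip_force': 0.0, 'opening': 0.0917845018963333}
```

View pics/side0.png

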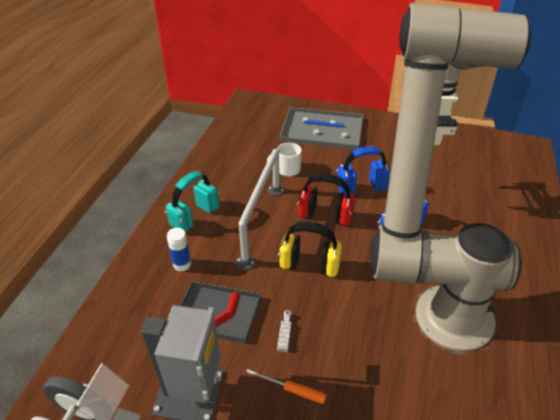

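View pics/top0.png

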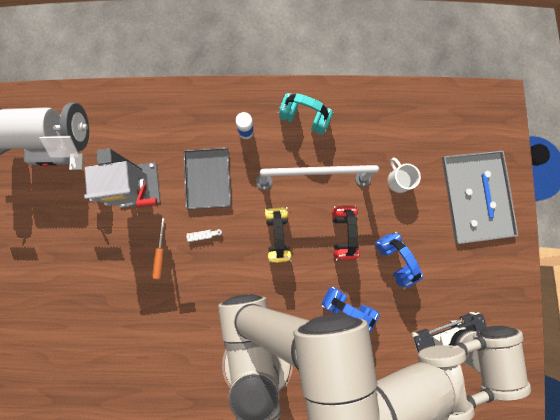

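The side view shows the yellow muffs at (310,250), the red at (325,200), the rail from (245,225) to (275,155), the peg at (285,330) and the red handle at (230,310). In the top view, the tray is at (208,180), the peg at (204,236), the yellow muffs at (279,235), the red at (346,233) and the rail from (262,172) to (378,169). I'll measure these with masks and the depth cloud.

```bash
cat > m.py <<'E'
from h import *
for n in('side','top'):
    c=load(n); P=cloud(c); H=cv2.cvtColor(c['image'],cv2.COLOR_RGB2HSV); h,s,v=[H[:,:,i].astype(int) for i in range(3)]
    X,Y,Z=P[:,:,0],P[:,:,1],P[:,:,2]; ok=(c['range_z']>0)&(X>.15)&(X<.9)&(abs(Y)<.8)
    def rep(name,m):
        m=m&ok
        k,l,st,ce=cv2.connectedComponentsWithStats(m.astype(np.uint8))
        for i in range(1,k):
            if st[i,4]>=25:
                p=P[l==i]; print(n,name,st[i,4],'px',ce[i].round(0),'med',np.median(p,0).round(3),'lo',np.percentile(p,2,axis=0).round(3),'hi',np.percentile(p,98,axis=0).round(3))
    red=((h<6)|(h>174))&(s>150)&(v>60)
    rep('red',red&(Z>.01))
    rep('yel',(h>22)&(h<34)&(s>130)&(v>90)&(Z>.01))
    rep('orange',(h>5)&(h<16)&(s>190)&(v>120)&(Z>.008)&(Z<.05))
    rep('bright',(s<60)&(v>110)&(Z>.008)&(Z<.05))
    rep('rail',(s<70)&(Z>.14)&(Z<.185)&(X>.4)&(X<.62)&(Y<.2))
    rep('black crown',(v<60)&(Z>.145)&(Z<.18)&(X>.3)&(X<.6))
    rep('dark',(s<80)&(v<140)&(Z>-.01)&(Z<.035)&(X>.3))
    rep('box',(s<60)&(Z>.26)&(Z<.29))
E
python3 m.py
```

```text
side red 292 px [304. 202.] med [ 0.494 -0.26   0.072] lo [ 0.479 -0.312  0.014] hi [ 0.513 -0.251  0.096]
side red 319 px [346. 210.] med [ 0.36  -0.263  0.072] lo [ 0.344 -0.31   0.014] hi [ 0.379 -0.253  0.095]
side red 336 px [228. 309.] med [0.514 0.315 0.252] lo [0.501 0.269 0.204] hi [0.542 0.325 0.259]
side yel 310 px [286. 252.] med [ 0.488 -0.036  0.075] lo [ 0.477 -0.088  0.015] hi [ 0.505 -0.029  0.096]
side yel 343 px [333. 260.] med [ 0.356 -0.044  0.076] lo [ 0.341 -0.092  0.014] hi [ 0.374 -0.037  0.094]
side orange 426 px [305. 392.] med [0.336 0.332 0.024] lo [0.29  0.318 0.011] hi [0.384 0.341 0.029]
side bright 26 px [315. 131.] med [ 0.571 -0.736  0.014] lo [ 0.559 -0.765  0.009] hi [ 0.584 -0.724  0.021]
side bright 30 px [294. 134.] med [ 0.643 -0.701  0.01 ] lo [ 0.628 -0.725  0.008] hi [ 0.662 -0.656  0.026]
side bright 25 px [332. 141.] med [ 0.49  -0.678  0.021] lo [ 0.461 -0.707  0.009] hi [ 0.52  -0.667  0.028]
side bright 50 px [289. 153.] med [ 0.619 -0.533  0.042] lo [ 0.597 -0.537  0.033] hi [ 0.641 -0.518  0.05 ]
side bright 196 px [289. 168.] med [ 
[... 5833 characters left out ...]
rk 111 px [362. 181.] med [ 0.604 -0.359  0.007] lo [ 0.589 -0.392  0.001] hi [ 0.626 -0.341  0.029]
top dark 33 px [129. 205.] med [0.529 0.429 0.005] lo [ 0.524  0.409 -0.004] hi [0.539 0.461 0.012]
top dark 47 px [207. 207.] med [0.52  0.16  0.009] lo [ 0.518  0.116 -0.003] hi [0.527 0.206 0.024]
top dark 25 px [472. 227.] med [ 0.441 -0.748  0.005] lo [ 0.431 -0.761 -0.   ] hi [ 0.454 -0.739  0.012]
top box 89 px [ 55. 138.] med [0.692 0.556 0.264] lo [0.688 0.513 0.26 ] hi [0.696 0.6   0.268]
top box 1638 px [107. 177.] med [0.576 0.399 0.27 ] lo [0.524 0.34  0.262] hi [0.647 0.454 0.277]
top box 668 px [234. 316.] med [0.214 0.053 0.278] lo [ 0.152 -0.017  0.261] hi [0.247 0.082 0.289]
```

```bash
cat > m2.py <<'E'
from h import *
def rect(p): 
    r=cv2.minAreaRect(p[:,:2].astype(np.float32)); return np.round(r[0],4),np.round(r[1],3),round(r[2],1)
def axis(p):
    q=p[:,:2]-np.median(p[:,:2],0); w,V=np.linalg.eigh(np.cov(q.T)); a=V[:,1]; return round(np.degrees(np.arctan2(a[1],a[0]))%180,1)
for n in('side','top'):
    c=load(n); P=cloud(c); H=cv2.cvtColor(c['image'],cv2.COLOR_RGB2HSV); h,s,v=[H[:,:,i].astype(int) for i in range(3)]
    X,Y,Z=P[:,:,0],P[:,:,1],P[:,:,2]
    def out(name,m): 
        p=P[m]; print(n,name,len(p),'mean',p.mean(0).round(4),'rect',rect(p),'ax',axis(p))
    B=lambda x0,x1,y0,y1,z0,z1:(X>x0)&(X<x1)&(Y>y0)&(Y<y1)&(Z>z0)&(Z<z1)
    red=((h<6)|(h>174))&(s>150)&(v>60); yel=(h>20)&(h<36)&(s>110)
    out('rail',B(.57,.65,-.345,-.04,.163,.19)&(s<70))
    out('peg',B(.36,.48,.08,.26,.012,.03)&(s<70))
    out('peg high',B(.36,.48,.08,.26,.019,.03)&(s<70))
    out('tray rim',B(.48,.76,.05,.27,.016,.03)&(s<80))
    out('grip',B(.45,.53,.24,.36,.245,.27)&red)
    out('boxtop',B(.5,.68,.33,.48,.262,.282)&(s<70))
    for nm,y0,col in(('red',-.29,red),('yel',-.07,yel)):
        out(nm+' crown',B(.37,.49,y0-.05,y0+.05,.161,.18))
        out(nm+' cups',B(.3,.56,y0-.07,y0+.07,.05,.1)&col)
        p=P[B(.3,.56,y0-.07,y0+.07,.14,.18)]; a=p[p[:,0]<.41].mean(0); b=p[p[:,0]>.45].mean(0); print('  yaw deg',np.degrees(np.arctan2(b[1]-a[1],b[0]-a[0])).round(1), 'top z', np.percentile(p[:,2],97).round(4))
E
python3 m2.py
```

```text
side rail 508 mean [ 0.6112 -0.1803  0.171 ] rect (array([ 0.6129, -0.1927]), array([0.023, 0.305]), 1.4) ax 91.6
side peg 355 mean [0.4287 0.1827 0.02  ] rect (array([0.4301, 0.1752]), array([0.026, 0.117]), 9.2) ax 99.3
side peg high 226 mean [0.4285 0.1842 0.022 ] rect (array([0.4302, 0.1751]), array([0.026, 0.115]), 9.3) ax 100.0
side tray rim 343 mean [0.6035 0.1451 0.021 ] rect (array([0.6212, 0.1637]), array([0.2  , 0.154]), 2.7) ax 149.3
side grip 217 mean [0.5108 0.2983 0.2545] rect (array([0.514, 0.295]), array([0.025, 0.057]), 6.1) ax 94.5
side boxtop 2782 mean [0.5789 0.4051 0.2718] rect (array([0.5916, 0.4006]), array([0.13 , 0.127]), 6.3) ax 9.3
side red crown 136 mean [ 0.4296 -0.2884  0.1648] rect (array([ 0.4306, -0.29  ]), array([0.071, 0.032]), 0.8) ax 179.2
side red cups 400 mean [ 0.4249 -0.2724  0.0794] rect (array([ 0.4302, -0.2885]), array([0.173, 0.076]), 0.6) ax 1.3
  yaw deg 1.4 top z 0.1684
side yel crown 174 mean [ 0.4263 -0.0692  0.1648] rect (array([ 0.4263, -0.0689]), array([0.033, 0.078]), 89.6) ax 3.2
side yel cups 554 mean [ 0.4212 -0.0531  0.0801] 
[... 573 characters left out ...]
2538] rect (array([0.5094, 0.2925]), array([0.056, 0.023]), 88.7) ax 93.6
top boxtop 1610 mean [0.5781 0.3977 0.2703] rect (array([0.589 , 0.4023]), array([0.129, 0.125]), 8.4) ax 8.5
top red crown 180 mean [ 0.4265 -0.2912  0.1642] rect (array([ 0.4278, -0.2917]), array([0.028, 0.077]), 88.6) ax 1.2
top red cups 308 mean [ 0.423  -0.2829  0.0851] rect (array([ 0.4268, -0.2911]), array([0.169, 0.074]), 0.9) ax 2.2
  yaw deg 1.1 top z 0.1679
top yel crown 173 mean [ 0.4252 -0.0705  0.1642] rect (array([ 0.4259, -0.0706]), array([0.08 , 0.028]), 4.1) ax 2.2
top yel cups 254 mean [ 0.4255 -0.0717  0.0868] rect (array([ 0.424, -0.071]), array([0.17, 0.07]), 3.3) ax 5.1
  yaw deg 3.6 top z 0.1679
```

move_arm(
  motion=[
    [0.96,0.28,-1,0,0,0.09],
    [0.96,0.28,-1,0,0,0.09],
    [0.96,0.28,-1,0,0,0.09],
  ],
  fingers=-1,
)

```text
time: 0.48
tool_pos: [0.2485, -0.5048, 0.3294]
tool_rot: [3.137, -0.002, 0.0]
contact_force: [-0.1, -0.5, 0.3]
opening: 0.0664
grip_force: 0.0
```

move_arm(
  motion=[
    [1,-1,0,0,0,0],
    [1,-1,0,0,0,0],
    [1,-1,0,0,0,0],
  ],
)

```text
time: 0.85
tool_pos: [0.348, -0.4021, 0.3267]
tool_rot: [-3.141, -0.0, 0.003]
contact_force: [-0.7, -0.6, 0.3]
opening: 0.036
grip_force: 0.0
```

move_arm(
  motion=[
    [1,-1,0,0,0,0],
    [1,-1,0,0,0,0],
    [1,-1,0,0,0,0],
  ],
)

```text
time: 1.23
tool_pos: [0.4477, -0.3028, 0.3264]
tool_rot: [-3.141, 0.0, 0.002]
contact_force: [-0.3, -0.7, 0.4]
opening: 0.0063
grip_force: 0.0
```

move_arm(
  motion=[
    [0.2,-1,0,0,0,0],
    [0.2,-1,0,0,0,0],
  ],
)

```text
time: 1.48
tool_pos: [0.466, -0.2039, 0.3263]
tool_rot: [-3.142, 0.001, -0.001]
contact_force: [1.0, 0.2, 0.3]
opening: 0.0008
grip_force: 0.0
```

move_arm(
  motion=[
    [0,-1,0,0,0,0],
    [0,-1,0,0,0,0],
    [0,-1,0,0,0,0],
  ],
)

```text
time: 1.85
tool_pos: [0.4661, -0.1038, 0.3269]
tool_rot: [3.141, -0.0, 0.001]
contact_force: [0.7, -0.2, 0.0]
opening: 0.0005
grip_force: 0.0
```

move_arm(
  motion=[
    [0,-1,0,0,0,0],
    [0,-1,0,0,0,0],
  ],
)

```text
time: 2.1
tool_pos: [0.4666, -0.0051, 0.3265]
tool_rot: [3.141, 0.0, -0.003]
contact_force: [-0.1, -0.6, -0.5]
opening: 0.0003
grip_force: 0.0
```

move_arm(
  motion=[
    [0,-1,0,0,0,0],
    [0,-1,0,0,0,0],
  ],
)

```text
time: 2.35
tool_pos: [0.467, 0.0955, 0.3265]
tool_rot: [3.141, 0.0, -0.002]
contact_force: [0.7, 0.1, 0.4]
opening: 0.0004
grip_force: 0.0
```

move_arm(
  motion=[
    [0.2,-1,0,0,0,0],
    [0.2,-1,0,0,0,0],
  ],
)

```text
time: 2.6
tool_pos: [0.4879, 0.1956, 0.3264]
tool_rot: [3.141, -0.0, -0.002]
contact_force: [1.2, -0.2, -0.5]
opening: 0.0004
grip_force: 0.0
```

move_arm(
  motion=[
    [0.22,-0.92,0.3,0,0,0],
    [0.22,-0.92,0.3,0,0,0],
    [0.22,-0.92,0.3,0,0,0],
    [0.22,-0.92,0.3,0,0,0],
  ],
)

```text
time: 3.1
tool_pos: [0.5096, 0.2855, 0.2966]
tool_rot: [3.141, 0.0, -0.003]
contact_force: [0.1, -0.0, 1.0]
opening: 0.0007
grip_force: 0.0
```

move_arm(
  motion=[
    [0,0,0.38,0,0,0],
    [-0.05,0,0.46,0,0,0],
    [-0.18,0,0.6,0,0,0],
    [-0.25,0,0.72,0,0,0],
    [-0.3,0,0.84,0,0,0],
    [-0.34,0,1,0,0,0],
  ],
  newtons=10,
)

```text
time: 3.85
tool_pos: [0.4749, 0.2854, 0.1985]
tool_rot: [3.141, -0.002, -0.003]
contact_force: [-2.7, -2.1, 3.9]
opening: 0.0005
grip_force: 1.9
```

move_arm(
  motion=[
    [-0.02,0,0.17,0,0,0],
    [0,0,0.34,0,0,0],
    [0.03,0,0.5,0,0,0],
    [0.03,0,0.6,0,0,0],
    [0.03,0,0.6,0,0,0],
  ],
)

```text
time: 4.47
tool_pos: [0.4776, 0.2867, 0.1361]
tool_rot: [3.141, 0.001, -0.002]
contact_force: [-0.2, 0.1, 0.5]
opening: 0.0007
grip_force: 0.0
```

```bash
python3 - <<'E'
from h import *
c=shot('side'); cv2.imwrite('pics/side1.png',cv2.resize(c['image'][180:420,120:440,::-1],None,fx=2,fy=2))
s=robot.observe(); print(s['qpos'].round(3),s['contact_force'])
E
```

```text
[ 0.404  0.486  1.562 -0.     1.094  1.976] [ 0.08149341 -0.92986415  0.09790019]
```

View pics/side1.png

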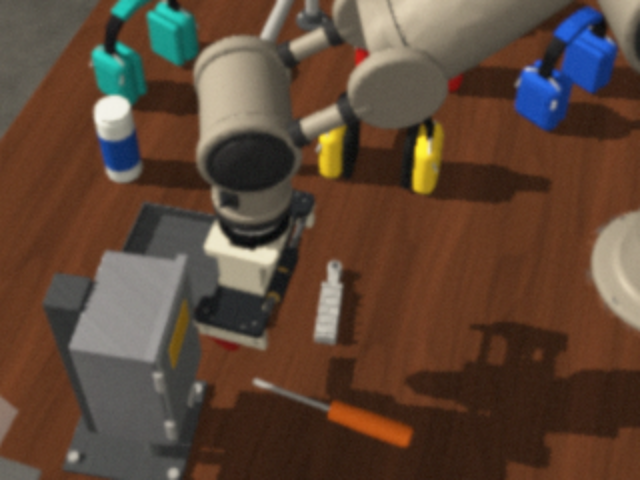

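move_arm(
  motion=[
    [0,0,-0.6,0,0,0],
    [0,0,-0.8,0,0,0],
    [-0.5,1,-0.8,0,0,-0.553],
    [-0.5,1,-0.8,0,0,-0.553],
    [-0.5,1,-0.8,0,0,-0.553],
    [-0.5,1,-0.8,0,0,-0.553],
    [-0.5,1,-0.8,0,0,-0.553],
    [-0.5,1,-0.8,0,0,-0.553],
    [-0.5,1,-0.8,0,0,-0.553],
    [-0.5,1,-0.8,0,0,-0.553],
    [-0.5,1,-0.8,0,0,-0.553],
    [-0.5,1,-0.8,0,0,-0.553],
  ],
  fingers=0.3,
)

```text
time: 6.02
tool_pos: [0.4279, 0.1875, 0.2175]
tool_rot: [3.14, -0.0, 1.74]
contact_force: [0.3, -0.4, -0.0]
opening: 0.0594
grip_force: 0.0
```

```bash
python3 - <<'E'
from h import *
for n in('side','top'):
    c=shot(n); P=cloud(c); H=cv2.cvtColor(c['image'],cv2.COLOR_RGB2HSV); h,s,v=[H[:,:,i].astype(int) for i in range(3)]
    m=((h<6)|(h>174))&(s>150)&(v>50)&(P[:,:,0]>.4)&(P[:,:,1]>.2)&(P[:,:,1]<.4)
    p=P[m]; print(n,len(p)); 
    if len(p): print(p.mean(0).round(3),p.min(0).round(3),p.max(0).round(3))
print(robot.observe()['tool_pos'],robot.observe()['tool_rot'])
E
```

```text
side 305
[0.519 0.305 0.108] [ 0.499  0.233 -0.002] [0.578 0.341 0.17 ]
top 57
[0.544 0.32  0.152] [0.521 0.315 0.098] [0.574 0.336 0.208]
[0.42792077 0.18742471 0.217432  ] [3.14013672e+00 3.16094952e-05 1.73682038e+00]
```

move_arm(
  motion=[
    [0,0,0.5,0,0,0],
    [0,0,1,0,0,0],
    [0,0,1,0,0,0],
  ],
)

```text
time: 6.5
tool_pos: [0.4255, 0.1868, 0.1146]
tool_rot: [-3.135, 0.001, 1.735]
contact_force: [0.2, 0.2, 0.3]
opening: 0.0599
grip_force: 0.0
```

move_arm(
  motion=[
    [0,0,0.4,0,0,0],
    [0,0,0.7,0,0,0],
    [0,0,0.9,0,0,0],
    [0,0,1,0,0,0],
  ],
)

```text
time: 7.0
tool_pos: [0.4291, 0.1877, 0.0177]
tool_rot: [3.139, -0.0, 1.736]
contact_force: [-0.4, -0.3, -0.2]
opening: 0.0599
grip_force: 0.0
```

move_arm(
  motion=[
    [0,0,0.12,0,0,0],
    [0,0,0.12,0,0,0],
  ],
)

```text
time: 7.25
tool_pos: [0.4278, 0.1873, 0.0048]
tool_rot: [-3.142, 0.0, 1.736]
contact_force: [0.0, 0.6, 0.5]
opening: 0.0596
grip_force: 0.0
```

move_arm(
  motion=[
    [0,0,0,0,0,0],
    [0,0,0,0,0,0],
    [0,0,0,0,0,0],
    [0,0,0,0,0,0],
    [0,0,0,0,0,0],
  ],
  fingers=-1,
  newtons=25,
)

```text
time: 7.88
tool_pos: [0.4275, 0.1873, 0.0048]
tool_rot: [-3.141, 0.0, 1.736]
contact_force: [-1.4, -0.3, 2.8]
opening: 0.0257
grip_force: 25.0
```

move_arm(
  motion=[
    [0,0,-0.2,0,0,0],
    [0,0,-0.6,0,0,0],
    [0,0,-0.8,0,0,0],
  ],
)

```text
time: 8.25
tool_pos: [0.4282, 0.1875, 0.0861]
tool_rot: [3.14, -0.0, 1.736]
contact_force: [1.2, 1.0, -1.9]
opening: 0.0259
grip_force: 25.0
```

move_arm(
  motion=[
    [-0.2,0.94,0,0,0,0],
    [-0.2,0.94,0,0,0,0],
    [-0.2,0.94,0,0,0,0],
  ],
)

```text
time: 8.62
tool_pos: [0.5255, 0.1827, 0.0841]
tool_rot: [3.141, 0.0, 1.735]
contact_force: [-0.9, -0.7, -2.5]
opening: 0.026
grip_force: 25.0
```

move_arm(
  motion=[
    [-0.2,0.94,0,0,0,0.036],
    [-0.2,0.94,0,0,0,0.036],
    [-0.2,0.94,0,0,0,0.036],
    [-0.2,0.94,0,0,0,0.036],
  ],
)

```text
time: 9.12
tool_pos: [0.6177, 0.179, 0.0838]
tool_rot: [-3.138, 0.0, 1.624]
contact_force: [-0.5, 0.2, -1.9]
opening: 0.0258
grip_force: 25.0
```

move_arm(
  motion=[
    [0,0,0.3,0,0,0],
    [0,0,0.5,0,0,0],
    [0,0,0.65,0,0,0],
    [0,0,0.71,0,0,0],
    [0,0,0.74,0,0,0],
    [0,0,0.76,0,0,0],
  ],
)

```text
time: 9.88
tool_pos: [0.6201, 0.1789, 0.0093]
tool_rot: [3.14, -0.0, 1.623]
contact_force: [-0.4, 0.5, -1.4]
opening: 0.0258
grip_force: 25.0
```

move_arm(
  motion=[
    [0,0,0.01,0,0,0],
    [0,0,0.01,0,0,0],
  ],
)

```text
time: 10.12
tool_pos: [0.6199, 0.1788, 0.008]
tool_rot: [3.141, 0.0, 1.623]
contact_force: [-0.2, -0.2, -2.2]
opening: 0.0258
grip_force: 25.0
```

move_arm(
  motion=[
    [0,0,0,0,0,0],
    [0,0,0,0,0,0],
    [0,0,0,0,0,0],
    [0,0,-0.1,0,0,0],
    [0,0,-0.6,0,0,0],
    [0,0,-1,0,0,0],
  ],
  fingers=0.3,
)

```text
time: 10.88
tool_pos: [0.6201, 0.1789, 0.11]
tool_rot: [3.14, -0.0, 1.623]
contact_force: [0.8, -0.4, 0.2]
opening: 0.0593
grip_force: 0.0
```

move_arm(
  motion=[
    [0,0,-0.6,0,0,0],
    [0,0,-1,0,0,0],
    [0,0,-1,0,0,0],
  ],
  fingers=0.6,
)

```text
time: 11.25
tool_pos: [0.6215, 0.1792, 0.213]
tool_rot: [3.133, -0.001, 1.623]
contact_force: [-0.5, -0.7, -1.0]
opening: 0.0731
grip_force: 0.0
```

move_arm(
  motion=[
    [-0.8,-0.69,0,0,0,0],
    [-0.8,-0.69,0,0,0,0],
    [-0.8,-0.69,0,0,0,0],
  ],
)

```text
time: 11.62
tool_pos: [0.5531, 0.0935, 0.2074]
tool_rot: [-3.139, 0.0, 1.621]
contact_force: [0.6, 0.6, -0.2]
opening: 0.0732
grip_force: 0.0
```

move_arm(
  motion=[
    [-0.8,-0.69,0,0,0,0],
    [-0.8,-0.69,0,0,0,0],
    [-0.8,-0.69,0,0,0,0],
  ],
)

```text
time: 12.0
tool_pos: [0.4894, 0.0107, 0.2076]
tool_rot: [-3.141, 0.0, 1.621]
contact_force: [0.3, 0.7, 0.7]
opening: 0.0739
grip_force: 0.0
```

move_arm(
  motion=[
    [-0.79,-0.69,0,0,0,0.5],
    [-0.79,-0.69,0,0,0,0.5],
    [-0.79,-0.69,0,0,0,0.5],
    [-0.79,-0.69,0,0,0,0.5],
    [-0.79,-0.69,0,0,0,0.5],
    [-0.79,-0.69,0,0,0,0.5],
    [-0.79,-0.69,0,0,0,0.5],
    [-0.79,-0.69,0,0,0,0.5],
    [-0.79,-0.69,0,0,0,0.5],
    [-0.79,-0.69,0,0,0,0.5],
  ],
)

```text
time: 13.25
tool_pos: [0.4265, -0.07, 0.2076]
tool_rot: [-3.141, -0.0, 0.054]
contact_force: [0.4, 0.5, -0.2]
opening: 0.0734
grip_force: 0.0
```

```bash
python3 - <<'E'
from h import *
c=shot('side'); cv2.imwrite('pics/side2.png',c['image'][:,:,::-1])
s=robot.observe(); print(s['tool_pos'],s['tool_rot'],s['qpos'].round(3))
E
```

```text
[ 0.42635193 -0.07010153  0.20757514] [-3.14141377e+00 -2.03330762e-04  5.49624520e-02] [-0.341  0.19   1.791  0.     1.16   1.175]
```

View pics/side2.png

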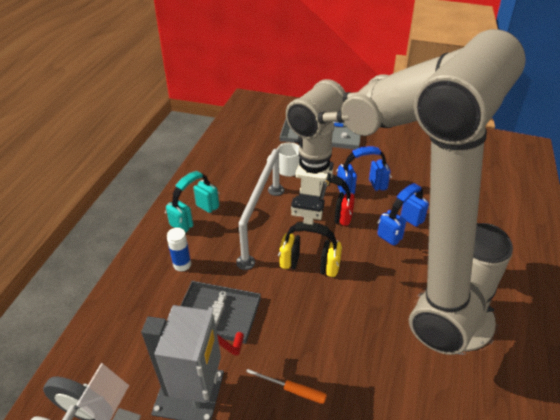

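The handle is down at (230,343), the peg lies in the tray at (219,303), and the gripper is above the yellow crown at (310,225). Next I grip the crown with the tips just above its underside, so they clear the bar.

move_arm(
  motion=[
    [0,0,0.3,0,0,0],
    [0,0,0.45,0,0,0],
    [0,0,0.555,0,0,0],
    [0,0,0.555,0,0,0],
  ],
)

```text
time: 13.8
tool_pos: [0.4255, -0.0704, 0.1518]
tool_rot: [-3.141, 0.001, 0.053]
contact_force: [0.9, 0.8, -0.0]
opening: 0.0736
grip_force: 0.0
```

move_arm(
  motion=[
    [0,0,0,0,0,0],
    [0,0,0,0,0,0],
    [0,0,0,0,0,0],
    [0,0,0,0,0,0],
    [0,0,0,0,0,0],
    [0,0,0,0,0,0],
  ],
  fingers=-1,
  newtons=30,
)

```text
time: 14.55
tool_pos: [0.4255, -0.0708, 0.1523]
tool_rot: [3.141, -0.0, 0.052]
contact_force: [-0.0, -1.2, -0.0]
opening: 0.0275
grip_force: 30.0
```

move_arm(
  motion=[
    [0,0,-0.1,0,0,0],
    [0,0,-0.2,0,0,0],
    [0,0,-0.3,0,0,0],
    [0,0,-0.3,0,0,0],
  ],
)

```text
time: 15.05
tool_pos: [0.4261, -0.0708, 0.1832]
tool_rot: [3.141, -0.002, 0.052]
contact_force: [0.0, -0.3, -3.3]
opening: 0.0279
grip_force: 30.0
```

```bash
python3 - <<'E'
from h import *
c=shot('side'); cv2.imwrite('pics/side3.png',cv2.resize(c['image'][150:300,220:400,::-1],None,fx=3,fy=3))
s=robot.observe(); print(s['tool_pos'],s['contact_force'],s['torque'],s['opening'])
E
```

```text
[ 0.42567628 -0.07071541  0.18261266] [ 0.38652745  0.24502076 -3.48101596] [ 0.08278417  0.02516318 -0.00128407] 0.027938641592886615
```

View pics/side3.png

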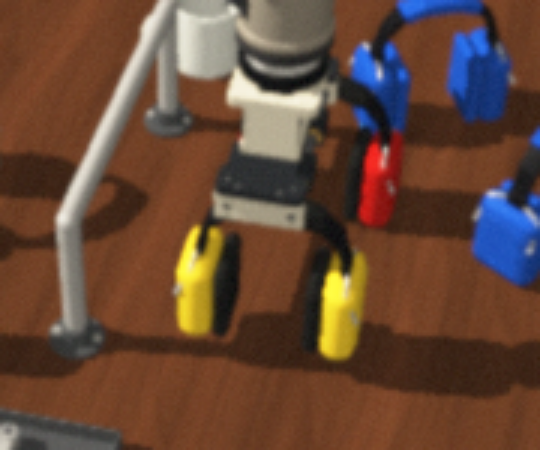

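The yellow muffs hang level with about 3.4 N on the wrist. Next I lift them clear and carry them over the rail.

move_arm(
  motion=[
    [0,0,-0.4,0,0,0],
    [0,0,-0.8,0,0,0],
    [0,0,-0.91,0,0,0],
  ],
)

```text
time: 15.48
tool_pos: [0.4264, -0.071, 0.2749]
tool_rot: [3.14, -0.004, 0.052]
contact_force: [-0.0, 0.5, -4.0]
opening: 0.0277
grip_force: 30.0
```

move_arm(
  motion=[
    [0,0,-0.4,0,0,0],
    [0,0,-0.8,0,0,0],
    [0,0,-0.91,0,0,0],
  ],
)

```text
time: 15.85
tool_pos: [0.4261, -0.0708, 0.3648]
tool_rot: [3.141, -0.002, 0.052]
contact_force: [0.9, -0.1, -4.1]
opening: 0.0278
grip_force: 30.0
```

move_arm(
  motion=[
    [0.3,0.1,0,0,0,0],
    [0.6,0.2,0,0,0,0],
    [0.91,0.25,0,0,0,0],
  ],
)

```text
time: 16.23
tool_pos: [0.5182, -0.0912, 0.3615]
tool_rot: [-3.14, 0.004, 0.052]
contact_force: [0.1, 0.7, -2.7]
opening: 0.0277
grip_force: 30.0
```

move_arm(
  motion=[
    [0.4,0.1,0,0,0,0],
    [0.7,0.2,0,0,0,0.01],
    [0.85,0.25,0,0,0,0.01],
    [0.91,0.25,0,0,0,0.01],
    [0.91,0.25,0,0,0,0.01],
  ],
)

```text
time: 16.85
tool_pos: [0.6096, -0.1108, 0.3625]
tool_rot: [-3.141, 0.003, 0.021]
contact_force: [-0.5, 0.5, -2.5]
opening: 0.0277
grip_force: 30.0
```

```bash
python3 - <<'E'
from h import *
s=robot.observe(); print(s['tool_pos'],s['tool_rot'],s['contact_force'])
for n in('side','top'):
    c=shot(n); P=cloud(c); H=cv2.cvtColor(c['image'],cv2.COLOR_RGB2HSV); h,ss,v=[H[:,:,i].astype(int) for i in range(3)]
    X,Y,Z=P[:,:,0],P[:,:,1],P[:,:,2]
    m=(h>20)&(h<36)&(ss>110)&(Z>.18)&(X>.4)&(X<.8)&(Y<.1)&(Y>-.3)
    p=P[m]; print(n,len(p))
    for a in (p[p[:,0]<.6],p[p[:,0]>.62]):
        if len(a)>5: print(a.mean(0).round(3),np.percentile(a,3,axis=0).round(3),np.percentile(a,97,axis=0).round(3))
    m=(abs(X-.61)<.04)&(Z>.15)&(Z<.18)&(ss<70)&(Y>-.36)&(Y<-.02)
    if m.sum(): print('rail',P[m].mean(0).round(4), m.sum())
E
```

```text
[ 0.60960821 -0.1107742   0.36252487] [-3.14073317e+00  2.77446860e-03  2.13023806e-02] [-0.48994406  0.54459998 -2.45385437]
side 994
[ 0.535 -0.091  0.274] [ 0.521 -0.13   0.228] [ 0.557 -0.074  0.307]
[ 0.669 -0.086  0.274] [ 0.653 -0.131  0.224] [ 0.687 -0.071  0.303]
rail [ 0.6094 -0.1182  0.1703] 381
top 147
[ 0.537 -0.121  0.301] [ 0.524 -0.145  0.286] [ 0.553 -0.08   0.325]
rail [ 0.6098 -0.1999  0.1692] 616
```

move_arm(
  motion=[
    [0,0,0.3,0,0,0],
    [0,0,0.6,0,0,0],
    [0,0,0.85,0,0,0],
    [0,0,1,0,0,0],
  ],
)

```text
time: 17.45
tool_pos: [0.609, -0.1108, 0.2633]
tool_rot: [-3.141, 0.001, 0.021]
contact_force: [0.3, -1.3, -2.8]
opening: 0.028
grip_force: 30.0
```

move_arm(
  motion=[
    [0,0,0.25,0,0,0],
    [0,0,0.5,0,0,0],
    [0,0,0.67,0,0,0],
    [0,0,0.76,0,0,0],
    [0,0,0.81,0,0,0],
    [0,0,0.84,0,0,0],
    [0,0,0.84,0,0,0],
  ],
)

```text
time: 18.32
tool_pos: [0.61, -0.1111, 0.1806]
tool_rot: [3.141, -0.001, 0.021]
contact_force: [-0.1, -0.0, -3.0]
opening: 0.0279
grip_force: 30.0
```

move_arm(
  motion=[
    [0,0,0.01,0,0,0],
    [0,0,0.02,0,0,0],
    [0,0,0.02,0,0,0],
  ],
)

```text
time: 18.7
tool_pos: [0.6099, -0.111, 0.1782]
tool_rot: [3.142, 0.0, 0.021]
contact_force: [-0.4, -0.2, -3.8]
opening: 0.0277
grip_force: 30.0
```

move_arm(
  motion=[
    [0,0,0.01,0,0,0],
    [0,0,0.02,0,0,0],
    [0,0,0.02,0,0,0],
  ],
)

```text
time: 19.08
tool_pos: [0.6098, -0.111, 0.1761]
tool_rot: [3.142, 0.0, 0.021]
contact_force: [-0.0, 0.5, -3.0]
opening: 0.0276
grip_force: 30.0
```

move_arm(
  motion=[
    [0,0,0.01,0,0,0],
    [0,0,0.01,0,0,0],
    [0,0,0.01,0,0,0],
  ],
)

```text
time: 19.45
tool_pos: [0.6099, -0.1111, 0.1753]
tool_rot: [3.141, -0.0, 0.021]
contact_force: [0.3, -0.1, -3.4]
opening: 0.0277
grip_force: 30.0
```

move_arm(
  motion=[
    [0,0,0.01,0,0,0],
    [0,0,0.01,0,0,0],
    [0,0,0.01,0,0,0],
  ],
)

```text
time: 19.82
tool_pos: [0.61, -0.1111, 0.1752]
tool_rot: [3.141, -0.001, 0.021]
contact_force: [-3.1, 1.1, 6.3]
opening: 0.0276
grip_force: 30.0
```

move_arm(
  motion=[
    [0,0,0.01,0,0,0],
    [0,0,0.01,0,0,0],
    [0,0,0.01,0,0,0],
  ],
)

```text
time: 20.2
tool_pos: [0.61, -0.1111, 0.1751]
tool_rot: [3.141, -0.002, 0.021]
contact_force: [-5.3, 2.1, 10.9]
opening: 0.0274
grip_force: 30.0
```

Contact comes at 0.175 m, exactly as predicted. I back off the preload and then release.

move_arm(
  motion=[
    [0,0,-0.015,0,0,0],
    [0,0,-0.015,0,0,0],
  ],
  newtons=8,
)

```text
time: 20.45
tool_pos: [0.6101, -0.1111, 0.1751]
tool_rot: [3.141, -0.001, 0.021]
contact_force: [-1.7, 0.4, 4.5]
opening: 0.0281
grip_force: 8.0
```

move_arm(
  motion=[
    [0,0,0,0,0,0],
    [0,0,0,0,0,0],
    [0,0,0,0,0,0],
  ],
  fingers=0.1,
)

```text
time: 20.82
tool_pos: [0.6099, -0.1111, 0.1744]
tool_rot: [-3.142, 0.0, 0.021]
contact_force: [-0.1, -0.1, -0.2]
opening: 0.0496
grip_force: 0.0
```

move_arm(
  motion=[
    [0,0,-0.1,0,0,0],
    [0,0,-0.4,0,0,0],
    [0,0,-0.9,0,0,0],
    [0,0,-0.9,0,0,0],
  ],
)

```text
time: 21.32
tool_pos: [0.6118, -0.1116, 0.2702]
tool_rot: [3.138, -0.009, 0.021]
contact_force: [0.6, -0.7, -0.1]
opening: 0.0506
grip_force: 0.0
```

```bash
python3 - <<'E'
from h import *
c=shot('side'); cv2.imwrite('pics/side4.png',cv2.resize(c['image'][120:330,180:420,::-1],None,fx=2.5,fy=2.5))
s=robot.observe(); print(s['tool_pos'],s['tool_rot'])
E
```

```text
[ 0.61073032 -0.11130633  0.26738318] [ 3.13988184 -0.00485481  0.02105695]
```

View pics/side4.png

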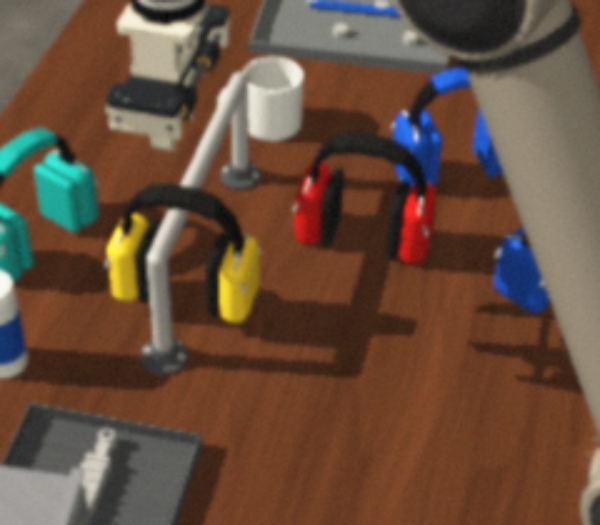

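Yellow hangs astride the bar at (180,250) in the crop, level. Red, at (365,190), is next.

move_arm(
  motion=[
    [-0.93,0.88,0,0,0,0],
    [-0.93,0.88,0,0,0,0],
    [-0.93,0.88,0,0,0,0],
  ],
  fingers=0.6,
)

```text
time: 21.75
tool_pos: [0.5159, -0.2032, 0.264]
tool_rot: [-3.141, 0.002, 0.017]
contact_force: [0.1, 0.3, 0.4]
opening: 0.0725
grip_force: 0.0
```

move_arm(
  motion=[
    [-0.93,0.88,0.2,0,0,0],
    [-0.93,0.88,0.4,0,0,0],
    [-0.93,0.88,0.56,0,0,0],
    [-0.93,0.88,0.56,0,0,0],
  ],
)

```text
time: 22.25
tool_pos: [0.4267, -0.2903, 0.2069]
tool_rot: [-3.138, 0.003, 0.02]
contact_force: [0.3, 0.2, 0.7]
opening: 0.0737
grip_force: 0.0
```

```bash
python3 - <<'E'
from h import *
c=shot('side'); P=cloud(c)
s=robot.observe(); print(s['tool_pos'],s['tool_rot'],s['opening'])
H=cv2.cvtColor(c['image'],cv2.COLOR_RGB2HSV); h,ss,v=[H[:,:,i].astype(int) for i in range(3)]
X,Y,Z=P[:,:,0],P[:,:,1],P[:,:,2]
m=((h<6)|(h>174))&(ss>150)&(v>60)&(Z>.01)&(abs(Y+.28)<.08)&(X>.3)&(X<.56); p=P[m]; print(p.mean(0).round(4),np.percentile(p,3,axis=0).round(3),np.percentile(p,97,axis=0).round(3))
m=(h>20)&(h<36)&(ss>110)&(Z>.02)&(X>.4)&(X<.8)&(Y<.1)&(Y>-.3); p=P[m]
for a in(p[p[:,0]<.61],p[p[:,0]>.61]): print('yel',a.mean(0).round(4),np.percentile(a,3,axis=0).round(3),np.percentile(a,97,axis=0).round(3))
E
```

```text
[ 0.42781437 -0.29035228  0.20815541] [-3.14000316e+00  1.04751393e-03  2.08652474e-02] 0.07327538007095145
[ 0.4258 -0.269   0.0748] [ 0.345 -0.309  0.017] [ 0.511 -0.253  0.106]
yel [ 0.5396 -0.0929  0.0861] [ 0.525 -0.131  0.039] [ 0.561 -0.074  0.119]
yel [ 0.6734 -0.0876  0.0913] [ 0.657 -0.132  0.038] [ 0.69  -0.071  0.122]
```

move_arm(
  motion=[
    [0,0,0.3,0,0,0],
    [0,0,0.45,0,0,0],
    [0,0,0.56,0,0,0],
    [0,0,0.56,0,0,0],
  ],
)

```text
time: 22.8
tool_pos: [0.4278, -0.2906, 0.1524]
tool_rot: [-3.141, 0.001, 0.022]
contact_force: [-0.3, 0.7, 0.6]
opening: 0.0734
grip_force: 0.0
```

move_arm(
  motion=[
    [0,0,0,0,0,0],
    [0,0,0,0,0,0],
    [0,0,0,0,0,0],
    [0,0,0,0,0,0],
    [0,0,0,0,0,0],
    [0,0,0,0,0,0],
  ],
  fingers=-1,
  newtons=30,
)

```text
time: 23.55
tool_pos: [0.4276, -0.291, 0.1528]
tool_rot: [3.141, -0.0, 0.021]
contact_force: [-0.1, 0.0, 0.6]
opening: 0.028
grip_force: 30.0
```

move_arm(
  motion=[
    [0,0,-0.1,0,0,0],
    [0,0,-0.2,0,0,0],
    [0,0,-0.3,0,0,0],
    [0,0,-0.3,0,0,0],
  ],
)

```text
time: 24.05
tool_pos: [0.4281, -0.2913, 0.1839]
tool_rot: [3.14, -0.002, 0.021]
contact_force: [0.6, 0.3, -2.7]
opening: 0.0277
grip_force: 30.0
```

move_arm(
  motion=[
    [0,0,-0.4,0,0,0],
    [0,0,-0.8,0,0,0],
    [0,0,-0.91,0,0,0],
  ],
)

```text
time: 24.42
tool_pos: [0.4283, -0.2915, 0.2758]
tool_rot: [3.139, -0.003, 0.021]
contact_force: [-0.7, -1.1, -3.1]
opening: 0.0276
grip_force: 30.0
```

move_arm(
  motion=[
    [0,0,-0.4,0,0,0],
    [0,0,-0.8,0,0,0],
    [0,0,-0.91,0,0,0],
    [0,0,-0.91,0,0,0],
  ],
)

```text
time: 24.92
tool_pos: [0.4275, -0.2908, 0.3634]
tool_rot: [-3.141, 0.001, 0.021]
contact_force: [0.3, -0.5, -2.9]
opening: 0.0278
grip_force: 30.0
```

move_arm(
  motion=[
    [0.3,-0.02,0,0,0,0],
    [0.6,-0.05,0,0,0,0],
    [0.92,-0.07,0,0,0,0],
  ],
)

```text
time: 25.3
tool_pos: [0.5198, -0.2816, 0.3618]
tool_rot: [-3.139, 0.004, 0.021]
contact_force: [-0.1, 0.2, -2.7]
opening: 0.0275
grip_force: 30.0
```

move_arm(
  motion=[
    [0.4,-0.02,0,0,0,0],
    [0.7,-0.05,0,0,0,0],
    [0.85,-0.07,0,0,0,0],
    [0.92,-0.07,0,0,0,0],
    [0.92,-0.07,0,0,0,0],
  ],
)

```text
time: 25.92
tool_pos: [0.6111, -0.2731, 0.3629]
tool_rot: [-3.14, 0.003, 0.021]
contact_force: [0.6, 0.1, -2.3]
opening: 0.0277
grip_force: 30.0
```

move_arm(
  motion=[
    [0,0,0.3,0,0,0],
    [0,0,0.6,0,0,0],
    [0,0,0.85,0,0,0],
    [0,0,1,0,0,0],
  ],
)

```text
time: 26.42
tool_pos: [0.6102, -0.2731, 0.2633]
tool_rot: [-3.141, 0.002, 0.02]
contact_force: [0.2, -0.0, -2.2]
opening: 0.0279
grip_force: 30.0
```

move_arm(
  motion=[
    [0,0,0.25,0,0,0],
    [0,0,0.5,0,0,0],
    [0,0,0.67,0,0,0],
    [0,0,0.76,0,0,0],
    [0,0,0.81,0,0,0],
    [0,0,0.84,0,0,0],
    [0,0,0.84,0,0,0],
  ],
)

```text
time: 27.3
tool_pos: [0.6114, -0.2732, 0.1811]
tool_rot: [3.141, -0.001, 0.021]
contact_force: [-0.1, 0.3, -2.6]
opening: 0.0273
grip_force: 30.0
```

move_arm(
  motion=[
    [0,0,0.02,0,0,0],
    [0,0,0.03,0,0,0],
    [0,0,0.045,0,0,0],
    [0,0,0.045,0,0,0],
  ],
)

```text
time: 27.8
tool_pos: [0.6112, -0.2731, 0.1761]
tool_rot: [-3.142, 0.0, 0.021]
contact_force: [0.8, 0.3, -2.9]
opening: 0.0276
grip_force: 30.0
```

move_arm(
  motion=[
    [0,0,0.01,0,0,0],
    [0,0,0.01,0,0,0],
    [0,0,0.01,0,0,0],
  ],
)

```text
time: 28.18
tool_pos: [0.6114, -0.2731, 0.1757]
tool_rot: [3.141, -0.001, 0.021]
contact_force: [-1.8, 1.1, 1.1]
opening: 0.0274
grip_force: 30.0
```

move_arm(
  motion=[
    [0,0,0.01,0,0,0],
    [0,0,0.01,0,0,0],
    [0,0,0.01,0,0,0],
  ],
)

```text
time: 28.55
tool_pos: [0.6114, -0.2731, 0.1757]
tool_rot: [3.141, -0.001, 0.021]
contact_force: [-2.5, 1.7, 6.5]
opening: 0.0277
grip_force: 30.0
```

Contact again comes where it should, so I release and withdraw upwards.

move_arm(
  motion=[
    [0,0,-0.01,0,0,0],
    [0,0,-0.01,0,0,0],
  ],
  newtons=8,
)

```text
time: 28.8
tool_pos: [0.6114, -0.2732, 0.1756]
tool_rot: [3.141, -0.001, 0.021]
contact_force: [-1.7, 0.9, 3.8]
opening: 0.0281
grip_force: 8.0
```

move_arm(
  motion=[
    [0,0,0,0,0,0],
    [0,0,0,0,0,0],
    [0,0,0,0,0,0],
  ],
  fingers=0.1,
)

```text
time: 29.18
tool_pos: [0.6113, -0.2731, 0.1749]
tool_rot: [-3.141, 0.0, 0.021]
contact_force: [0.3, -0.2, -0.4]
opening: 0.0493
grip_force: 0.0
```

move_arm(
  motion=[
    [0,0,-0.1,0,0,0],
    [0,0,-0.4,0,0,0],
    [0,0,-0.9,0,0,0],
    [0,0,-0.9,0,0,0],
  ],
)

```text
time: 29.68
tool_pos: [0.613, -0.274, 0.2712]
tool_rot: [3.136, -0.009, 0.021]
contact_force: [-0.6, 0.1, -0.8]
opening: 0.0507
grip_force: 0.0
```

move_arm(
  motion=[
    [-0.5,0,-1,0,0,0],
    [-0.5,0,-1,0,0,0],
    [-0.5,0,-1,0,0,0],
    [-0.5,0,-1,0,0,0],
    [-0.5,0,-1,0,0,0],
    [-0.5,0,-1,0,0,0],
  ],
)

```text
time: 30.42
tool_pos: [0.5614, -0.2739, 0.3637]
tool_rot: [-3.14, 0.002, 0.021]
contact_force: [-0.1, -0.0, -0.2]
opening: 0.0506
grip_force: 0.0
```

```bash
python3 - <<'E'
from h import *
c=shot('side'); cv2.imwrite('pics/side5.png',c['image'][:,:,::-1]); P=cloud(c)
s=robot.observe(); print(s['tool_pos'],s['contact_force'])
H=cv2.cvtColor(c['image'],cv2.COLOR_RGB2HSV); h,ss,v=[H[:,:,i].astype(int) for i in range(3)]
X,Y,Z=P[:,:,0],P[:,:,1],P[:,:,2]; B=(Z>.02)&(X>.4)&(X<.75)&(Y<0)&(Y>-.4)
for n,m in(('yel',(h>20)&(h<36)&(ss>110)),('red',((h<6)|(h>174))&(ss>150)&(v>60))):
    p=P[m&B]
    for a in(p[p[:,0]<.61],p[p[:,0]>.61]): print(n,a.mean(0).round(4),np.percentile(a,3,axis=0).round(3),np.percentile(a,97,axis=0).round(3))
for y0 in(-.111,-.273):
    p=P[(abs(Y-y0)<.04)&(abs(X-.61)<.05)&(Z>.181)&(Z<.21)&(v<80)]; print('crown',p.mean(0).round(4),p[:,2].max().round(3))
m=((h<6)|(h>174))&(ss>150)&(v>50)&(X>.4)&(Y>.2)&(Y<.4)&(Z>.03); print('handle',P[m].mean(0).round(3))
E
```

```text
[ 0.56143696 -0.27397512  0.36402837] [ 0.65592651  0.50628969 -0.42629754]
yel [ 0.5395 -0.0938  0.0868] [ 0.525 -0.133  0.038] [ 0.561 -0.074  0.122]
yel [ 0.6734 -0.088   0.0913] [ 0.657 -0.132  0.038] [ 0.691 -0.072  0.122]
red [ 0.5444 -0.2552  0.1492] [ 0.526 -0.302  0.036] [ 0.599 -0.233  0.61 ]
red [ 0.6757 -0.247   0.1138] [ 0.631 -0.296  0.04 ] [ 0.695 -0.122  0.187]
crown [ 0.6104 -0.1068  0.1865] 0.194
crown [ 0.613  -0.2679  0.1866] 0.196
handle [0.518 0.308 0.112]
```

View pics/side5.png

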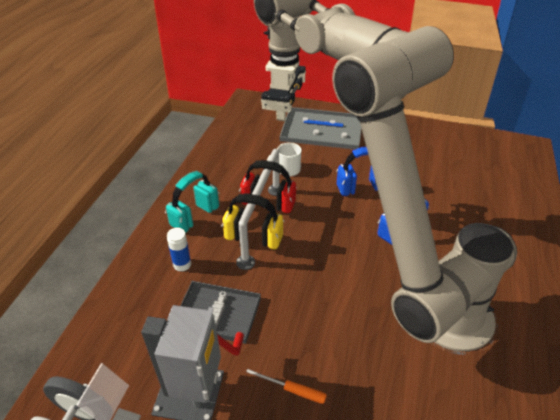

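Both muffs hang astride the bar, yellow at (253,220) and red at (268,185), with their crowns about 188 mm high. The handle is down at (232,343), the peg is in the tray at (218,305), and the other objects have not moved. I'm handing in.

```bash
python3 -c "
from cell import robot
print(robot.hand_in())"
```

```text
the job is handed in; nothing more can be done
None
```

I handed the job in at about 30 s of the 72 s allowed: disconnect handle OFF, foot peg in the tray, both ear defenders hanging on the rail, and the spray can, mug and screwdriver left alone. The hand-in returned no verdict, so this rests on my last camera check.

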